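Snap home the overcaps that stand proud in the packing carton

ROBOT

A 6-joint arm with a two-finger parallel gripper is mounted at the origin on a cart in front of the work surface, level with it; the furniture and walls round the work are solid. World frame = base frame: x ahead of the robot, y to its left, z up, the work surface at z = 0. Lengths are in mm, angles in degrees, forces in N, time in s.
With the tool pointing down it reaches from about 375 to 825 mm from the base axis. Payload 5.5 kg.
Tool frame: the origin (TCP) lies at the very end of the fingers, on their centre line; the grasp point (between the pads) lies tcp_to_grasp behind it (tcp_to_grasp is the distance from the TCP to the grasp point, in mm); z points along the fingers, y is the line along which they close (so a half turn about z gives the same grasp; the last joint's range is limited). The gripper opens to 85 mm and grips with 20 to 120 N. Pads are 22 mm wide; open, the fingers measure 114 mm over their backs; the gripper's body (76 mm by 85 mm) begins 54 mm behind the grasp point. The pads swing forward as they close: fully open they stand 13 mm farther back than shut.
Start: joints at [-66.234, 17.962, -2.699, 69.339, 0, 90], TCP at [241.8, -549.115, 206.299] pointing down, gripper open.
Joint ranges: [-152.73, 152.73], [-39.44, 99.34], [-58.76, 71.6], [-118.89, 123.64], [-81.53, 83.1], [-180, 180]. Speed limits (degrees/s): [136.94, 136.94, 172.46, 180, 180, 180].

INTERFACE

Orientations are given as [roll, pitch, yaw] about the fixed x, y, z axes, in that order (R = Rz(yaw) Ry(pitch) Rx(roll)).
In Python, from cell import get_obs, camera, camera_info, finish_job, tcp_to_grasp gives the robot as it stands.
- The arm moves only by the tool play_rows, never from a script. Its argument "deltas" is text: rows parted by semicolons, each of 6 numbers parted by spaces: the shift along the tool's x, y, z in m, then the turn, a rotation vector about the tool's x, y, z in rad. In form: tx ty tz rx ry rz; .... A call has 1 to 8 rows; each row is the pose to reach, as a shift and turn from the pose commanded when the call began, along the tool's axes at that moment; what a row does not reach only later rows make up. A row lasts 1/10 s, in which the tool goes at most 50 mm and 8.59 degrees, less where a joint would pass 70% of its speed; a pose out of reach is approached as far as the arm can. A call with a gripper value outside its range is refused whole. "hand" is the closure, from 0 (fully open) to 1 (shut), set as the call begins (left out, the last holds). The fingers move at their own pace and stop on an object; "squeeze" is the grip in N (left out, the last holds). Time passes only in rows, so rows that repeat a pose let the fingers close. It gives the time, the measured TCP pose, the force, the opening and the grip force at its end, in the units of the state.
- get_obs(): the state, without advancing time (a new reading comes with each control period).
- camera(name): name is "scene" or "top" or "wrist"; returns the picture (480x640x3 uint8, red, green, blue); there is no depth.
- camera_info(name): a dict with "fx", "fy", "cx", "cy" (pixels), "rvec" (rotation vector, rad) and "tvec" (3), from world to camera coordinates, as OpenCV has them. Camera axes: x right, y down, z forward; pixel columns grow to the right and rows downward; lengths in mm; the calibration is good to about 2 mm. A picture is of the moment at which its call begins: read the wrist's pose just before it. camera_info takes no time and is no camera call; for the wrist camera it gives the pose at the moment of the call.
- finish_job(): hands the job in; it is judged then, once.
The state is a dict: "time": time; "joint_pos": joint angles; "qd": joint speeds; "joint_torque": joint torques, N m; "tool_pos": TCP position; "eef_rot": TCP orientation; "contact_force": force on the tool from outside, world axes, zero at the start; "torque": the same for the moment, N m; "grip_width": opening from 0.0 (shut) to 1.0 (fully open); "grasp_force": force on a finger pad.
Only numpy, scipy, OpenCV 4.12 (cv2) and the standard library are available. Lean on these libraries where they do the work, as an engineer would, in place of code of your own. Each camera call takes 0.05 s, during which the arm holds its last target. There are 200 camera calls.

TASK

The spray bottles in the big partitioned carton are being packed. The clear overcaps of two of them have only been set on and stand about 15 mm higher than all the others. Press these two caps straight down with the closed fingertips, gently, until each snaps home level with the rest, then withdraw. Do not touch the bottles whose caps are already home, do not lift or tip any bottle, and leave the things lying beside the carton where they are.

Things in the scene. Friction and masses are not known exactly. Their poses are not given: they have to be found in the camera images.
- carton_right: the large open packing carton of brown corrugated board, 435 x 595 mm, with grey board partitions up to 96 mm high and 2 mm thick, making cells of 54 mm (along its x, to the robot's right) by 59 mm (along its y, away from the robot); its origin is on the table at a cell wall near its middle. Fixed. Besides the eight loose bottles below it holds the fixed bottles of carton_stock, bottle_carton_07 and bottle_carton_10
- bottle1_centre (a point): centre, half-way up, of bottle 1: one of eight alike amber glass spray bottles, 44 mm across, standing loose, one to a cell, in the carton (which bottle is in which cell changes); its underside is 75 mm below this point and the flat top of its clear overcap, a round cup 21 mm across on the bottle's upright axis, is 76 mm above it when home
- b1_cap (a joint): how far bottle 1's overcap stands above its home position, in m (it slides along the bottle's axis, and raises the top of the cap by this much): 0 is snapped home, 0.014 to 0.016 stands proud. It slides down under about 2 N until its skirt meets the snap bead 10 mm above home, needs about 6 N there to go over the bead, snaps down by itself from about 3 mm, and stops hard at 0
- bottle2_centre (a point): centre, half-way up, of bottle 2: one of eight alike amber glass spray bottles, 44 mm across, standing loose, one to a cell, in the carton (which bottle is in which cell changes); its underside is 75 mm below this point and the flat top of its clear overcap, a round cup 21 mm across on the bottle's upright axis, is 76 mm above it when home
- b2_cap (a joint): how far bottle 2's overcap stands above its home position, in m (it slides along the bottle's axis, and raises the top of the cap by this much): 0 is snapped home, 0.014 to 0.016 stands proud. It slides down under about 2 N until its skirt meets the snap bead 10 mm above home, needs about 6 N there to go over the bead, snaps down by itself from about 3 mm, and stops hard at 0
- bottle3_centre (a point): centre, half-way up, of bottle 3: one of eight alike amber glass spray bottles, 44 mm across, standing loose, one to a cell, in the carton (which bottle is in which cell changes); its underside is 75 mm below this point and the flat top of its clear overcap, a round cup 21 mm across on the bottle's upright axis, is 76 mm above it when home
- b3_cap (a joint): how far bottle 3's overcap stands above its home position, in m (it slides along the bottle's axis, and raises the top of the cap by this much): 0 is snapped home, 0.014 to 0.016 stands proud. It slides down under about 2 N until its skirt meets the snap bead 10 mm above home, needs about 6 N there to go over the bead, snaps down by itself from about 3 mm, and stops hard at 0
- bottle4_centre (a point): centre, half-way up, of bottle 4: one of eight alike amber glass spray bottles, 44 mm across, standing loose, one to a cell, in the carton (which bottle is in which cell changes); its underside is 75 mm below this point and the flat top of its clear overcap, a round cup 21 mm across on the bottle's upright axis, is 76 mm above it when home
- b4_cap (a joint): how far bottle 4's overcap stands above its home position, in m (it slides along the bottle's axis, and raises the top of the cap by this much): 0 is snapped home, 0.014 to 0.016 stands proud. It slides down under about 2 N until its skirt meets the snap bead 10 mm above home, needs about 6 N there to go over the bead, snaps down by itself from about 3 mm, and stops hard at 0
- bottle5_centre (a point): centre, half-way up, of bottle 5: one of eight alike amber glass spray bottles, 44 mm across, standing loose, one to a cell, in the carton (which bottle is in which cell changes); its underside is 75 mm below this point and the flat top of its clear overcap, a round cup 21 mm across on the bottle's upright axis, is 76 mm above it when home
- b5_cap (a joint): how far bottle 5's overcap stands above its home position, in m (it slides along the bottle's axis, and raises the top of the cap by this much): 0 is snapped home, 0.014 to 0.016 stands proud. It slides down under about 2 N until its skirt meets the snap bead 10 mm above home, needs about 6 N there to go over the bead, snaps down by itself from about 3 mm, and stops hard at 0
- bottle6_centre (a point): centre, half-way up, of bottle 6: one of eight alike amber glass spray bottles, 44 mm across, standing loose, one to a cell, in the carton (which bottle is in which cell changes); its underside is 75 mm below this point and the flat top of its clear overcap, a round cup 21 mm across on the bottle's upright axis, is 76 mm above it when home
- b6_cap (a joint): how far bottle 6's overcap stands above its home position, in m (it slides along the bottle's axis, and raises the top of the cap by this much): 0 is snapped home, 0.014 to 0.016 stands proud. It slides down under about 2 N until its skirt meets the snap bead 10 mm above home, needs about 6 N there to go over the bead, snaps down by itself from about 3 mm, and stops hard at 0
- bottle7_centre (a point): centre, half-way up, of bottle 7: one of eight alike amber glass spray bottles, 44 mm across, standing loose, one to a cell, in the carton (which bottle is in which cell changes); its underside is 75 mm below this point and the flat top of its clear overcap, a round cup 21 mm across on the bottle's upright axis, is 76 mm above it when home
- b7_cap (a joint): how far bottle 7's overcap stands above its home position, in m (it slides along the bottle's axis, and raises the top of the cap by this much): 0 is snapped home, 0.014 to 0.016 stands proud. It slides down under about 2 N until its skirt meets the snap bead 10 mm above home, needs about 6 N there to go over the bead, snaps down by itself from about 3 mm, and stops hard at 0
- bottle8_centre (a point): centre, half-way up, of bottle 8: one of eight alike amber glass spray bottles, 44 mm across, standing loose, one to a cell, in the carton (which bottle is in which cell changes); its underside is 75 mm below this point and the flat top of its clear overcap, a round cup 21 mm across on the bottle's upright axis, is 76 mm above it when home
- b8_cap (a joint): how far bottle 8's overcap stands above its home position, in m (it slides along the bottle's axis, and raises the top of the cap by this much): 0 is snapped home, 0.014 to 0.016 stands proud. It slides down under about 2 N until its skirt meets the snap bead 10 mm above home, needs about 6 N there to go over the bead, snaps down by itself from about 3 mm, and stops hard at 0
- carton_stock: twelve fixed bottles of the same kind in the carton's cells towards its far right corner, all with their caps home, 151 mm high, standing like the loose ones on the level of the table top; its origin is a point among them
- bottle_carton_07: a fixed bottle of the same kind, cap home, among those of carton_stock; origin at the centre of its underside
- bottle_carton_10: a fixed bottle of the same kind, cap home, among those of carton_stock; origin at the centre of its underside
- labels_mid (a point): centre of a loose banded pack of label cards, 76 x 105 x 29 mm, flat on the table left of the carton; bystander
- balm_tin_mid (a point): centre of a loose round white tin, 90 mm across and 32 mm high, left of the carton; bystander
- label_roller_mid (a point): middle of a loose hand roller with a wooden handle and a black rubber roller, 185 x 68 x 31 mm, left of the carton; bystander

How it is judged (in metres and radians):
At the end, for the whole second after the job is handed in: All eight overcaps of the loose bottles are home (within 1.5 mm) and every bottle still stands upright (within 0.12 rad) on the floor of its own cell, within 15 mm of where it stood (value of joint each of b1_cap, b2_cap, b3_cap, b4_cap, b5_cap, b6_cap, b7_cap, b8_cap below 0.0015 m and angle between each of bottle1_centre, bottle2_centre, bottle3_centre, bottle4_centre, bottle5_centre, bottle6_centre, bottle7_centre, bottle8_centre's own z axis and vertical below 0.12 rad and height (world z) of each of bottle1_centre, bottle2_centre, bottle3_centre, bottle4_centre, bottle5_centre, bottle6_centre, bottle7_centre, bottle8_centre below 0.083 m and distance of each of bottle1_centre, bottle2_centre, bottle3_centre, bottle4_centre, bottle5_centre, bottle6_centre, bottle7_centre, bottle8_centre from where it was at the start of the episode below 0.015 m); the robot touches nothing.
It fails at once if a bottle whose overcap was already home is touched (contact force between any of the fingers, the arm and bottle1 above 0.5 N or contact force between any of the fingers, the arm and bottle3 above 0.5 N or contact force between any of the fingers, the arm and bottle4 above 0.5 N or contact force between any of the fingers, the arm and bottle6 above 0.5 N or contact force between any of the fingers, the arm and bottle7 above 0.5 N or contact force between any of the fingers, the arm and bottle8 above 0.5 N or contact force between any of the fingers, the arm and carton_stock above 0.5 N or contact force between any of the fingers, the arm and bottle_carton_07 above 0.5 N or contact force between any of the fingers, the arm and bottle_carton_10 above 0.5 N).
It fails at once if a bottle in the carton is lifted by more than 15 mm or tipped (height (world z) of any of bottle1_centre, bottle2_centre, bottle3_centre, bottle4_centre, bottle5_centre, bottle6_centre, bottle7_centre, bottle8_centre above 0.09 m or angle between any of bottle1_centre, bottle2_centre, bottle3_centre, bottle4_centre, bottle5_centre, bottle6_centre, bottle7_centre, bottle8_centre's own z axis and vertical above 0.3 rad).
It fails at once if an overcap is pressed with more than 40 N (contact force between any of the fingers, the arm and bottle2 above 40 N or contact force between any of the fingers, the arm and bottle5 above 40 N).
It fails at once if a bystander (pack of label cards, tin, hand roller) is moved by more than 10 mm (distance of any of labels_mid, balm_tin_mid, label_roller_mid from where it was at the start of the episode above 0.01 m).
It also fails if it takes over 32 s, if anything falls off the work surface, if the arm or the gripper's body presses on something with over 40 N, if the wrist force passes 120 N, or if a joint passes its speed limit or range.

## Working session

There is one attempt and no reset: what is moved stays moved. The work goes in short steps, Python scripts to look and compute and a tool call to move; the robot and the scene stay as the last step left them, time stands still between calls to the robot, and variables do not carry over. Pictures are saved under pics/ and viewed, at most 10 in all, crops included, and the job is handed in when it is done.

Besides the shell and the picture viewer there is one more tool, called after "Call:" by a JSON object that holds its "method" and its "body". play_rows: Moves the arm, as the interface text tells. Its arguments: {"type":"object","properties":{"deltas":{"type":"string"},"hand":{"type":"number"},"squeeze":{"type":"number"}},"required":["deltas"]}

```bash
mkdir -p pics; python3 - <<'E'
from cell import *
import cv2
print(get_obs(),tcp_to_grasp)
for n in ("scene","top","wrist"):
    im=camera(n); cv2.imwrite(f"pics/{n}0.png",im[:,:,::-1]); print(n,camera_info(n))
E
```

```text
{'time': 0.0, 'joint_pos': array([-6.62348687e+01,  1.80024457e+01, -2.75459764e+00,  6.93370855e+01,
       -1.54251127e-03,  8.99999177e+01]), 'qd': array([ 0.01092149, -0.098209  ,  0.03926973, -0.07566044, -0.00186608,
       -0.1042757 ]), 'joint_torque': array([-2.91523531e-03, -5.39586461e+01,  3.39748156e+01,  1.90106855e-02,
       -2.12251098e-04, -2.54070407e-06]), 'tool_pos': array([ 241.54257914, -548.5780185 ,  205.44999868]), 'eef_rot': array([-1.79905871e+02,  1.54237406e-03,  2.37652160e+01]), 'contact_force': array([-0.72013539,  0.02441324, -0.32849898]), 'torque': array([-0.02752263,  0.00848572, -0.01100908]), 'grasp_force': 0.0, 'grip_width': 0.9978235414922997} 18.700000000000003
scene {'fx': 462.0061340025752, 'fy': 462.0061340025752, 'cx': 319.9232170285931, 'cy': 247.8114811243843, 'rvec': array([ 0.72605747, -2.60239514,  1.10402728]), 'tvec': array([ 525.35403783,  207.53054692, 1046.40955272])}
top {'fx': 447.92495720177277, 'fy': 447.92495720177277, 'cx': 319.86692878572296, 'cy': 240.80367308464722, 'rvec': array([ 2.12678777, -2.126757  ,  0.20336707]), 'tvec': array([ 80.66846594, 558.56078902, 918.10178661])}
wrist {'fx': 332.50800120905836, 'fy': 332.50800120905836, 'cx': 316.9375896133869, 'cy': 241.88787031310602, 'rvec': array([-2.40967025,  1.57191884,  0.24358138]), 'tvec': array([-598.14460731,  -39.24399716,  380.12058442])}
```

View pics/scene0.png

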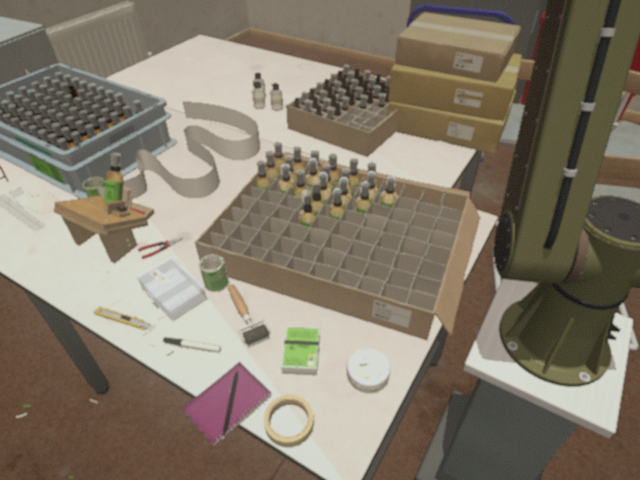

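View pics/top0.png

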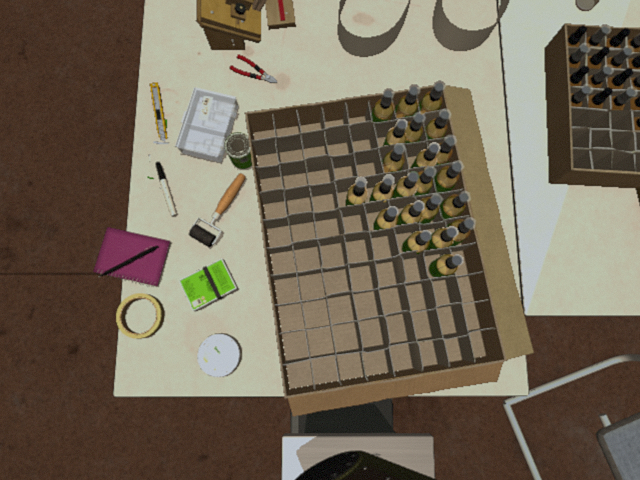

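View pics/wrist0.png

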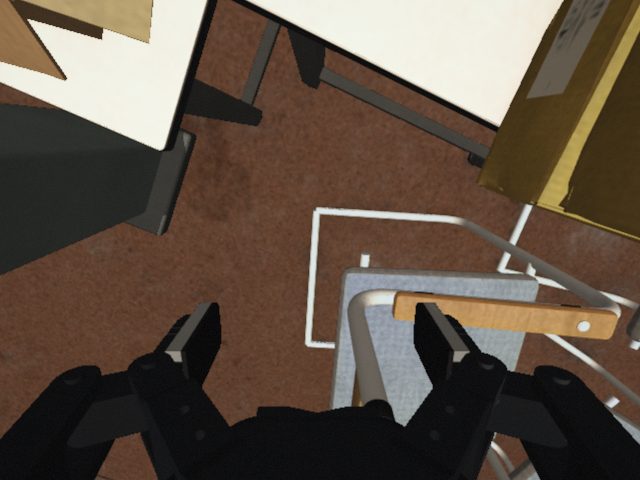

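The scene and top views show about 22 bottles (top view columns 360–466, rows 88–262). I'll enlarge the crops.

```bash
python3 - <<'E'
import cv2
a=cv2.imread("pics/top0.png")[75:280,340:485]; cv2.imwrite("pics/topc.png",cv2.resize(a,None,fx=2.9*1,fy=2.9,interpolation=cv2.INTER_CUBIC)if 0 else cv2.resize(a,(424,600),interpolation=cv2.INTER_CUBIC))
a=cv2.imread("pics/scene0.png")[135:230,245:405]; cv2.imwrite("pics/scenec.png",cv2.resize(a,None,fx=5,fy=5,interpolation=cv2.INTER_CUBIC))
E
```

```text
(no output)
```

View pics/topc.png

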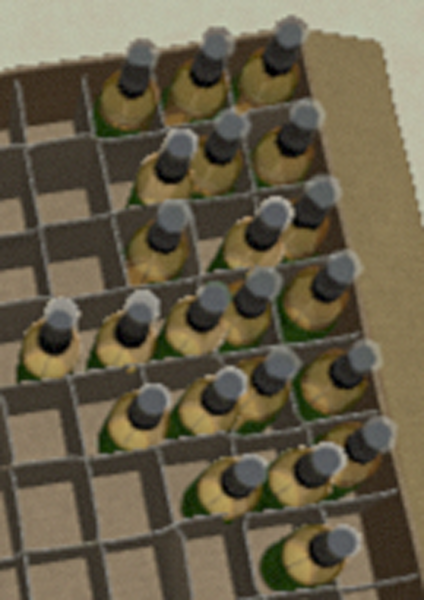

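View pics/scenec.png

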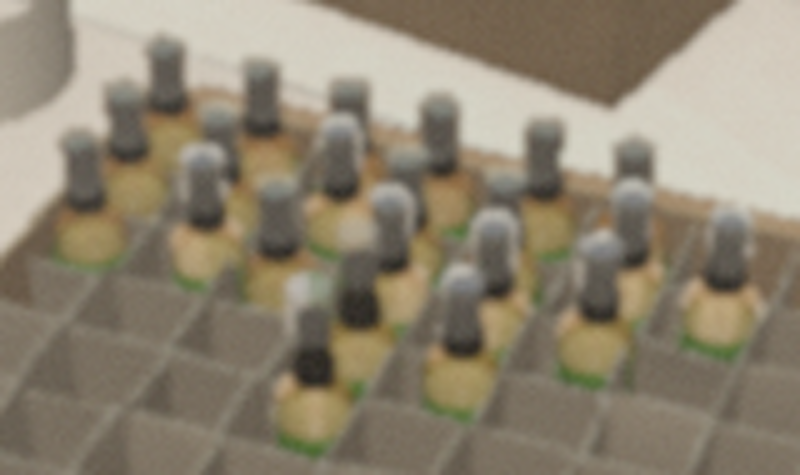

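The two caps with clear tops over dark nozzles are proud: scene px (307,192) and (316,181). They match the leftmost two of row 4 in the top view, at (361,182) and (389,179).

```bash
cat > h.py <<'E'
import numpy as np, cv2
from cell import *
def ray(info,p):
    R=cv2.Rodrigues(np.array(info["rvec"]))[0]; t=np.array(info["tvec"])
    d=R.T@np.array([(p[0]-info["cx"])/info["fx"],(p[1]-info["cy"])/info["fy"],1]); return -R.T@t,d/np.linalg.norm(d)
def onz(info,p,z):
    c,d=ray(info,p); return c+d*(z-c[2])/d[2]
def tri(i1,p1,i2,p2):
    c1,d1=ray(i1,p1);c2,d2=ray(i2,p2)
    s=np.linalg.lstsq(np.c_[d1,-d2],c2-c1,rcond=None)[0]; a=c1+s[0]*d1;b=c2+s[1]*d2
    return (a+b)/2,np.linalg.norm(a-b)
def proj(info,X): return cv2.projectPoints(np.float64(X).reshape(-1,1,3),info["rvec"],info["tvec"],np.array([[info["fx"],0,info["cx"]],[0,info["fy"],info["cy"]],[0,0,1.]]),None)[0][:,0]
E
python3 - <<'E'
from h import *
np.set_printoptions(precision=1,suppress=True)
T,S=camera_info("top"),camera_info("scene")
for t,s in [((360.9,181.7),(306.6,191.6)),((388.9,179.3),(316.4,180.6))]:
    print("proud",*tri(T,t,S,s),onz(T,t,166),onz(S,s,166))
# neighbours, all tops at 151
for u in [(61,312),(143,305),(212,296),(262,284),(172,215),(152,398),(228,384),(342,266),(179,145),(275,213)]:
    p=(340+u[0]/2.924,75+u[1]/2.927); X=onz(T,p,151); q=proj(S,X)[0]; print(u,X,"scenecrop",(q-[245,135])*5)
E
```

```text
proud [653.8   0.9 166.6] 1.3794372564800281 [654.7   1.  166. ] [653.5   0.2 166. ]
proud [659.  -54.4 165. ] 2.0607724643780396 [659.7 -53.9 166. ] [657.1 -53.3 166. ]
(61, 312) [659.8  -0.4 151. ] scenecrop [299.2 302. ]
(143, 305) [664.9 -56.4 151. ] scenecrop [348.2 243.8]
(212, 296) [ 671.4 -103.7  151. ] scenecrop [383.9 196.1]
(262, 284) [ 680.  -138.3  151. ] scenecrop [402.9 160.7]
(172, 215) [729.8 -78.3 151. ] scenecrop [269.1 187.9]
(152, 398) [599.7 -60.6 151. ] scenecrop [458.2 277.4]
(228, 384) [ 609.4 -112.1  151. ] scenecrop [490.3 222.1]
(342, 266) [ 693.  -193.8  151. ] scenecrop [433.3 106.9]
(179, 145) [781.4 -84.9 151. ] scenecrop [198.4 155.1]
(275, 213) [ 731.3 -149.6  151. ] scenecrop [335.7 124.9]
```

Call:
{"method": "play_rows", "body": {"deltas": "0.015 -0.008 -0.02 0 0 0; 0.05 -0.026 -0.04 0 0 0; 0.085 -0.045 -0.054 0 0 0; 0.12 -0.063 -0.054 0 0 0; 0.155 -0.082 -0.054 0 0 0; 0.19 -0.1 -0.054 0 0 0; 0.225 -0.119 -0.054 0 0 0; 0.26 -0.137 -0.054 0 0 0", "hand": 1}}

```text
time: 0.95
tool_pos: [425.1, -317.4, 260.2]
eef_rot: [-180.0, 0.0, 23.8]
contact_force: [-0.1, -0.6, 0.5]
grip_width: -0.001
grasp_force: 0.0
```

Call:
{"method": "play_rows", "body": {"deltas": "0.04 -0.021 0 0 0 0; 0.08 -0.042 0 0 0 0; 0.12 -0.063 0 0 0 0; 0.16 -0.084 0 0 0 0; 0.2 -0.106 0 0 0 0; 0.24 -0.127 0 0 0 0; 0.28 -0.148 0 0 0 0; 0.31 -0.164 0 0 0 0"}}

```text
time: 1.75
tool_pos: [643.3, -41.5, 259.7]
eef_rot: [-180.0, 0.0, 23.8]
contact_force: [1.0, -0.1, -0.2]
grip_width: 0.0
grasp_force: 0.0
```

Call:
{"method": "play_rows", "body": {"deltas": "0.019 -0.01 0 0 0 0; 0.019 -0.01 0 0 0 0; 0.019 -0.01 0 0 0 0; 0.019 -0.01 0 0 0 0; 0.019 -0.01 0 0 0 0"}}

```text
time: 2.25
tool_pos: [655.0, -28.2, 260.5]
eef_rot: [180.0, 0.0, 23.7]
contact_force: [-0.1, -0.2, 0.7]
grip_width: 0.0
grasp_force: 0.0
```

```bash
python3 - <<'E'
from h import *
np.set_printoptions(precision=1,suppress=True)
o=get_obs(); W=camera_info("wrist"); im=camera("wrist"); cv2.imwrite("pics/w1.png",im[:,:,::-1])
print(o["time"],o["tool_pos"],o["eef_rot"],o["joint_pos"],o["contact_force"],o["grip_width"])
print(ray(W,(320,240)), proj(W,[[654,1,166],[658.5,-54,166],[671,-104,151],o["tool_pos"]]))
E
```

```text
2.25 [655.  -28.2 260.5] [180.    0.   23.7] [ -2.5  23.6  12.2  78.7  -0.  153.9] [-0.1 -0.2  0.7] 0.0004703044224510892
(array([724.7,   3.5, 428.3]), array([-0.3, -0.1, -1. ])) [[284.9 222.1]
 [348.5 243.2]
 [404.5 247.3]
 [318.8 283. ]]
```

View pics/w1.png

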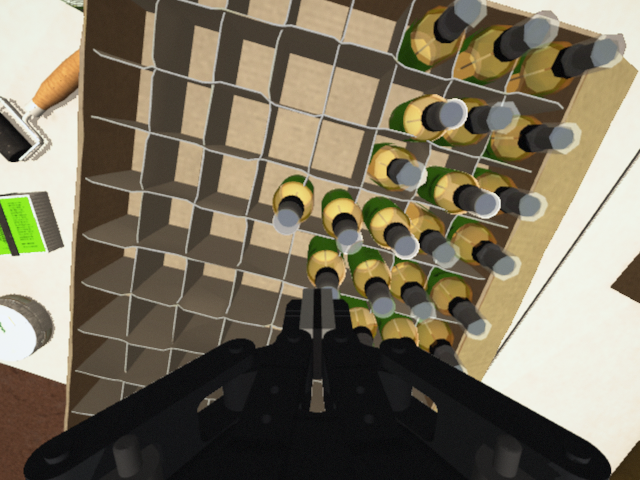

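The two proud caps show at (286,222) and (349,242), within about 1 px of the projected points. I'll move above cap A.

Call:
{"method": "play_rows", "body": {"deltas": "0.005 -0.013 0 0 0 0; 0.0098 -0.0259 0.01 0 0 0; 0.0098 -0.0259 0.03 0 0 0; 0.0098 -0.0259 0.055 0 0 0; 0.0098 -0.0259 0.075 0 0 0; 0.0098 -0.0259 0.085 0 0 0; 0.0098 -0.0259 0.085 0 0 0; 0.0098 -0.0259 0.085 0 0 0"}}

```text
time: 3.1
tool_pos: [654.3, 1.0, 175.8]
eef_rot: [180.0, -0.0, 23.8]
contact_force: [-0.2, -0.3, -1.1]
grip_width: 0.001
grasp_force: 0.0
```

```bash
python3 - <<'E'
from h import *
o=get_obs(); print(o["tool_pos"],o["contact_force"])
for n in("wrist","top","scene"): cv2.imwrite(f"pics/{n}2.png",camera(n)[:,:,::-1])
w=cv2.imread("pics/wrist2.png")[130:330,200:440]; s=cv2.imread("pics/scene2.png")[130:230,250:350]
cv2.imwrite("pics/c2.png",np.hstack([cv2.resize(w,(480,400)),cv2.resize(s,(300,400)[::-1] if 0 else (300,300)) if 0 else cv2.resize(s,(320,320)).copy() if 0 else cv2.copyMakeBorder(cv2.resize(s,(320,320)),0,80,0,0,cv2.BORDER_CONSTANT)]))
E
```

```text
[654.27030398   1.01826025 175.83836497] [-0.1962831  -0.31071206 -1.05038403]
```

View pics/c2.png

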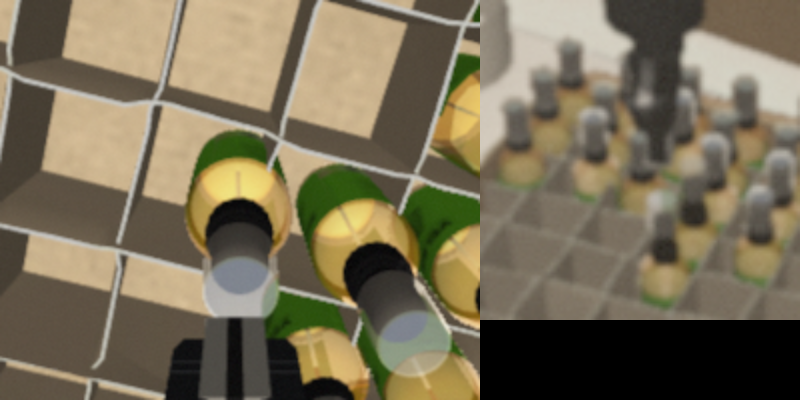

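```bash
python3 - <<'E'
from h import *
np.set_printoptions(precision=1,suppress=True)
P=[[654.3,1,175.8],[654,1,166],[658.5,-54.3,166]]
for n in("wrist","scene","top"): print(n,proj(camera_info(n),P).tolist())
s=cv2.imread("pics/scene2.png")[150:220,280:340];t=cv2.imread("pics/top2.png")[150:220,330:410]
cv2.imwrite("pics/c3.png",np.hstack([cv2.resize(s,(360,420),interpolation=cv2.INTER_CUBIC),cv2.resize(t,(440,420),interpolation=cv2.INTER_CUBIC)]))
E
```

```text
wrist [[317.7870597722467, 283.0777183132345], [317.52871958389574, 276.49162329510455], [405.18734244031907, 304.50584300592817]]
scene [[306.0482596440908, 188.57440620695797], [306.26993367235974, 191.714821575569], [316.16619230870396, 180.2512924241277]]
top [[361.4117453578927, 180.3129488780935], [360.9300427216458, 182.04914999886313], [389.13548448968766, 179.87923207925132]]
```

View pics/c3.png

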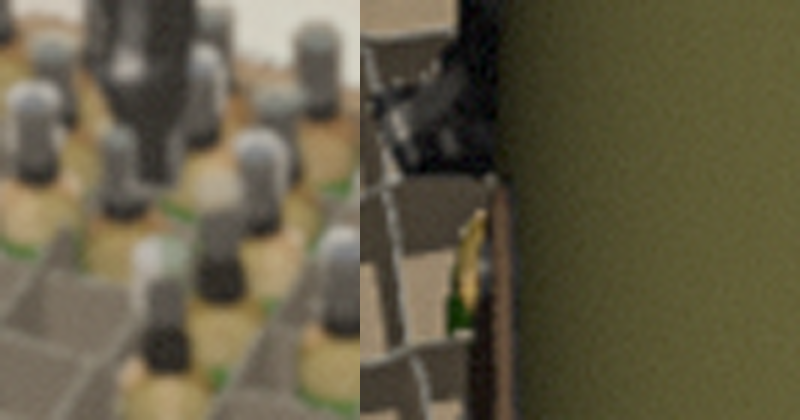

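```bash
python3 - <<'E'
from h import *
np.set_printoptions(precision=1,suppress=True)
W,S=camera_info("wrist"),camera_info("scene")
for w in(289,295,302): print(w,tri(W,(317.6,w),S,(305.8,180.8)))
print(ray(S,(320,240))[0],ray(W,(320,240))[0])
for dx,dz in((11,0),(0,0),(-11,0),(11,20),(0,20),(11,30),(0,30)): 
  P=[[654.3+dx*.915,1+dx*.403,175.8+dz]]; print(dx,dz,proj(W,P),proj(S,P))
E
```

```text
289 (array([657.6,   1.1, 196.6]), np.float64(6.591437934417425))
295 (array([656.2,   1. , 197.9]), np.float64(3.97000576515973))
302 (array([654.6,   1.1, 199.5]), np.float64(0.9548175217521085))
[120.9 790.2 880.4] [724.2  32.4 344.6]
11 0 [[317.8 264.5]] [[301.8 188.3]]
0 0 [[317.8 283.1]] [[306.  188.6]]
-11 0 [[317.8 301. ]] [[310.3 188.9]]
11 20 [[317.9 279.5]] [[301.5 181.8]]
0 20 [[317.9 299.9]] [[305.8 182.1]]
11 30 [[318.  288.3]] [[301.3 178.5]]
0 30 [[318.  309.8]] [[305.7 178.8]]
```

Triangulated, the visible fingertips sit about 22 mm above the reported TCP. Horizontally they are right, at (655,1). I'll descend in small steps and watch the force.

Call:
{"method": "play_rows", "body": {"deltas": "0 0 0.003 0 0 0; 0 0 0.006 0 0 0; 0 0 0.009 0 0 0; 0 0 0.012 0 0 0; 0 0 0.014 0 0 0; 0 0 0.014 0 0 0"}}

```text
time: 3.85
tool_pos: [653.7, 0.5, 160.7]
eef_rot: [-180.0, 0.0, 23.8]
contact_force: [0.1, 0.1, -0.0]
grip_width: -0.002
grasp_force: 0.0
```

Call:
{"method": "play_rows", "body": {"deltas": "0 0 0.002 0 0 0; 0 0 0.004 0 0 0; 0 0 0.006 0 0 0; 0 0 0.006 0 0 0"}}

```text
time: 4.25
tool_pos: [653.8, 0.5, 154.9]
eef_rot: [-180.0, 0.0, 23.8]
contact_force: [0.1, 0.4, -0.1]
grip_width: -0.002
grasp_force: 0.0
```

No force at 155, although the cap top is at 166, so the fingertips are indeed short of the TCP. I'll continue in steps.

Call:
{"method": "play_rows", "body": {"deltas": "0 0 0.002 0 0 0; 0 0 0.004 0 0 0; 0 0 0.006 0 0 0; 0 0 0.006 0 0 0"}}

```text
time: 4.65
tool_pos: [653.8, 0.5, 148.9]
eef_rot: [-180.0, 0.0, 23.8]
contact_force: [-0.3, 1.4, 0.2]
grip_width: -0.0
grasp_force: 0.0
```

```bash
python3 - <<'E'
from h import *
o=get_obs(); print(o["tool_pos"],o["contact_force"],proj(camera_info("scene"),[[654,1,166],o["tool_pos"]]).tolist())
w=camera("wrist")[200:340,230:410,::-1]; s=camera("scene")[150:220,280:340,::-1]
cv2.imwrite("pics/c4.png",np.hstack([cv2.resize(w,(440,342)),cv2.resize(s,(293,342),interpolation=cv2.INTER_CUBIC)]))
E
```

```text
[6.53806817e+02 5.22219809e-01 1.48899549e+02] [-0.34383854  1.37236059  0.18739232] [[306.26993367235974, 191.714821575569], [306.64289142335787, 196.9729049186741]]
```

View pics/c4.png

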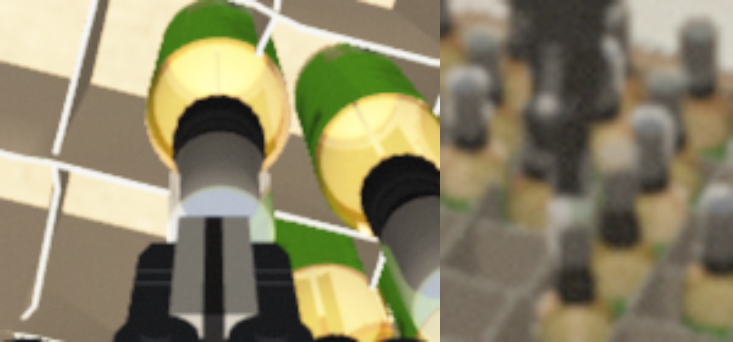

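The tip (scene crop (570,190)) is just above and in line with the cap. I'll keep descending.

Call:
{"method": "play_rows", "body": {"deltas": "0 0 0.002 0 0 0; 0 0 0.004 0 0 0; 0 0 0.006 0 0 0; 0 0 0.006 0 0 0"}}

```text
time: 5.15
tool_pos: [653.8, 0.5, 142.8]
eef_rot: [-180.0, 0.0, 23.8]
contact_force: [-0.6, -0.3, -0.4]
grip_width: 0.001
grasp_force: 0.0
```

Call:
{"method": "play_rows", "body": {"deltas": "0 0 0.002 0 0 0; 0 0 0.004 0 0 0; 0 0 0.004 0 0 0; 0 0 0.004 0 0 0"}}

```text
time: 5.55
tool_pos: [654.0, 0.5, 139.2]
eef_rot: [-180.0, 0.0, 23.8]
contact_force: [0.2, 0.2, 0.6]
grip_width: 0.003
grasp_force: 0.0
```

Call:
{"method": "play_rows", "body": {"deltas": "0 0 0.001 0 0 0; 0 0 0.003 0 0 0; 0 0 0.003 0 0 0; 0 0 0.003 0 0 0"}}

```text
time: 5.95
tool_pos: [654.0, 0.5, 136.1]
eef_rot: [-180.0, 0.0, 23.8]
contact_force: [0.1, -0.3, 0.3]
grip_width: 0.001
grasp_force: 0.0
```

```bash
python3 - <<'E'
from h import *
o=get_obs(); print(o["tool_pos"],o["contact_force"])
w=camera("wrist")[200:340,230:410,::-1]; s=camera("scene")[150:220,280:340,::-1]
cv2.imwrite("pics/c5.png",np.hstack([cv2.resize(w,(440,342)),cv2.resize(s,(293,342),interpolation=cv2.INTER_CUBIC)]))
E
```

```text
[6.53951224e+02 5.45624638e-01 1.36080523e+02] [ 0.12620437 -0.29585205  0.317992  ]
```

View pics/c5.png

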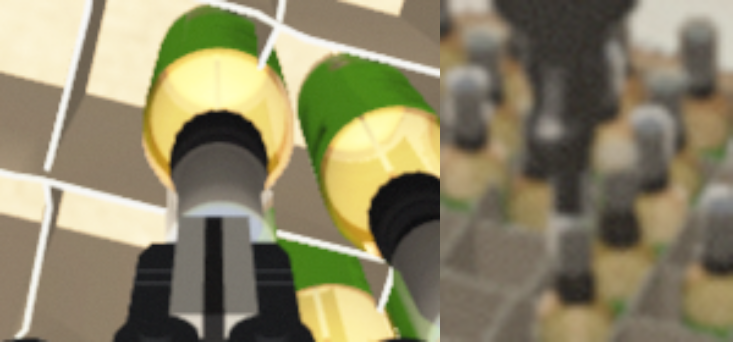

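The tip is now at the cap's height and appears to touch it. I'll go on by force.

Call:
{"method": "play_rows", "body": {"deltas": "0 0 0.001 0 0 0; 0 0 0.002 0 0 0; 0 0 0.002 0 0 0; 0 0 0.002 0 0 0"}}

```text
time: 6.45
tool_pos: [654.1, 0.5, 134.5]
eef_rot: [180.0, -0.0, 23.8]
contact_force: [-0.2, 0.5, 2.6]
grip_width: -0.0
grasp_force: 1.2
```

Call:
{"method": "play_rows", "body": {"deltas": "0 0 0.001 0 0 0; 0 0 0.002 0 0 0; 0 0 0.002 0 0 0; 0 0 0.002 0 0 0"}}

```text
time: 6.85
tool_pos: [653.8, 0.5, 131.8]
eef_rot: [-180.0, 0.0, 23.8]
contact_force: [-0.4, 0.6, -0.7]
grip_width: -0.002
grasp_force: 0.1
```

Call:
{"method": "play_rows", "body": {"deltas": "0 0 0.001 0 0 0; 0 0 0.002 0 0 0; 0 0 0.002 0 0 0"}}

```text
time: 7.15
tool_pos: [653.9, 0.6, 130.0]
eef_rot: [-180.0, 0.0, 23.8]
contact_force: [-0.5, 0.2, 0.4]
grip_width: -0.001
grasp_force: 0.1
```

Call:
{"method": "play_rows", "body": {"deltas": "0 0 0.001 0 0 0; 0 0 0.0015 0 0 0; 0 0 0.0015 0 0 0"}}

```text
time: 7.45
tool_pos: [653.8, 0.5, 128.4]
eef_rot: [-180.0, 0.0, 23.8]
contact_force: [0.2, -0.9, -0.3]
grip_width: -0.001
grasp_force: 0.0
```

Call:
{"method": "play_rows", "body": {"deltas": "0 0 0.001 0 0 0; 0 0 0.0015 0 0 0; 0 0 0.0015 0 0 0"}}

```text
time: 7.75
tool_pos: [653.9, 0.6, 127.1]
eef_rot: [-180.0, 0.0, 23.8]
contact_force: [-0.4, -0.3, 0.1]
grip_width: -0.002
grasp_force: 0.0
```

Call:
{"method": "play_rows", "body": {"deltas": "0 0 0.001 0 0 0; 0 0 0.0015 0 0 0; 0 0 0.0015 0 0 0"}}

```text
time: 8.05
tool_pos: [654.1, 0.6, 125.9]
eef_rot: [180.0, -0.0, 23.8]
contact_force: [-0.4, 0.6, 1.3]
grip_width: -0.001
grasp_force: 0.7
```

Call:
{"method": "play_rows", "body": {"deltas": "0 0 0.0005 0 0 0; 0 0 0.001 0 0 0; 0 0 0.001 0 0 0"}}

```text
time: 8.35
tool_pos: [654.7, 0.6, 125.9]
eef_rot: [180.0, -0.1, 23.8]
contact_force: [-1.8, 0.4, 7.2]
grip_width: 0.001
grasp_force: 3.2
```

```bash
python3 - <<'E'
from h import *
np.set_printoptions(linewidth=250)
a=cv2.imread("pics/scene0.png"); b=camera("scene")[:,:,::-1]; cv2.imwrite("pics/s6.png",b)
# along A axis (col 304..309) and B axis as reference
for n,im in(("start",a),("now",b)): print(n,cv2.cvtColor(np.ascontiguousarray(im),cv2.COLOR_BGR2GRAY)[180:226,305:310].mean(1).astype(int))
print(get_obs()["contact_force"],proj(camera_info("scene"),[[654,1,z] for z in(166,151,148,125)]).tolist())
E
```

```text
start [125 123 117 110 104 109 119 123 127 141 153 160 160 157 152 139 117  97  89  87  87  85  84  80  67  51  45  46  46  46  41  52  89 132 153 158 155 153 152 151 149 144 131 113  99  95]
now [ 64  61  53  48  48  46  47  48  53  57  61  61  62  60  58  59  67  91 109 107  97  91  87  84  83  83  83  81  73  57  45  51  90 133 153 158 157 153 152 150 149 143 128 110  97  95]
[-1.20132447 -0.21314459  6.80273292] [[306.26993367235974, 191.714821575569], [306.4545355650825, 196.3979321065363], [306.49107036933407, 197.3247726931294], [306.76700089021097, 204.32477203806764]]
```

The skirt moved down about 5 px (15 mm), the tip edge sits at row 197 (z about 151), and the force is 7 N at a stop. Cap A is home and the true tip is 25 mm above the TCP. I'll withdraw and go to B.

Call:
{"method": "play_rows", "body": {"deltas": "0 0 -0.01 0 0 0; 0 0 -0.03 0 0 0; 0 0 -0.05 0 0 0; 0 0 -0.05 0 0 0; -0.006 0.017 -0.05 0 0 0; -0.012 0.035 -0.05 0 0 0; -0.018 0.052 -0.05 0 0 0; -0.018 0.052 -0.05 0 0 0"}}

```text
time: 9.2
tool_pos: [658.1, -57.9, 173.9]
eef_rot: [180.0, 0.1, 23.6]
contact_force: [0.7, 0.1, -0.3]
grip_width: -0.001
grasp_force: 0.0
```

Call:
{"method": "play_rows", "body": {"deltas": "0 0 0.005 0 0 0; 0 0 0.015 0 0 0; 0 0 0.025 0 0 0; 0 0 0.029 0 0 0; 0 0 0.029 0 0 0"}}

```text
time: 9.7
tool_pos: [657.6, -53.8, 144.3]
eef_rot: [-179.9, 0.1, 23.8]
contact_force: [0.6, -0.6, 1.0]
grip_width: -0.001
grasp_force: 0.0
```

```bash
python3 - <<'E'
from h import *
np.set_printoptions(linewidth=250)
b=camera("scene")[:,:,::-1]; cv2.imwrite("pics/s7.png",b)
a=cv2.imread("pics/scene0.png");g=lambda i:cv2.cvtColor(np.ascontiguousarray(i),cv2.COLOR_BGR2GRAY)
print("A start",g(a)[185:220,305:310].mean(1).astype(int)); print("A now",g(b)[185:220,305:310].mean(1).astype(int))
print("B start",g(a)[165:210,314:319].mean(1).astype(int)); print("B now",g(b)[165:210,314:319].mean(1).astype(int))
for r in range(168,181,2): print(r,g(b)[r,300:335])
print(get_obs()["tool_pos"])
print(proj(camera_info("scene"),[[658.5,-54.3,z] for z in(171,166,151)]).tolist())
E
```

```text
A start [109 119 123 127 141 153 160 160 157 152 139 117  97  89  87  87  85  84  80  67  51  45  46  46  46  41  52  89 132 153 158 155 153 152 151]
A now [109 120 123 122 118 119 120 120 127 141 150 144 134 125 114 101  93  89  86  84  85  84  82  77  61  48  52  87 132 153 157 156 153 151 151]
B start [109 114 115 111 104 100  95  91  95 111 133 148 158 163 166 166 165 161 150 132 108  92  88  87  87  85  83  74  60  52  47  47  48  46  49  69 107 135 146 147 145 143 143 143 139]
B now [ 54  53  51  52  51  54  53  55  58  59  56  56  59  57  70 105 142 156 150 130 109  92  87  86  86  84  82  74  59  49  45  47  46  43  48  69 105 135 147 145 145 144 144 143 139]
168 [145 142 134 131 121 120 107  97  95  80  59  53  50  55  52  56  51  53  48  51  68  96 109 112 110 110 111 108 100  99  81  69  60  55  50]
170 [151 152 154 149 131 107  94 102 105  94  67  49  59  60  56  53  53  51  57  58  75  97 105 100  90  88  86  82  87  93  99  92  85  75  80]
172 [133 139 142 140 124 104  92  97 102  90  69  67  82  80  59  52  49  54  63  86 113 139 159 162 161 143 115  90  86 104 123 128 131 130 129]
174 [113 108 106 109 107 107 116 136 138 120  94  82  88  85  65  52  55  56  68  89 106 126 139 148 154 159 155 131 105 105 126 137 140 143 142]
176 [ 87  88  86 100 112 127 147 154 152 145 136 126 113  96  64  50  50  53  67  85  96 105 116 120 121 128 142 134 105  92 109 129 138 139 140]
178 [ 82  84  89 103 108 113 124 132 135 138 143 143 133 101  69  52  49  53  64  87  98  98  96  98  94 108 129 123  85  68  92 123 139 139 135]
180 [ 87  88  88  96 103 109 116 124 136 140 145 142 140 129 118 106 103 100 100 108 104  93  87  89  90 100 123 115  83  75  97 120 126 125 119]
[658.09458393 -53.87060194 145.14149257]
[[316.13400226988637, 178.68541777086483], [316.16619230870396, 180.2512924241277], [316.26167238596406, 184.89589175873078]]
```

A is home. The tip sits centred right above B (row 179, columns 314–318). I'll press B.

Call:
{"method": "play_rows", "body": {"deltas": "0 0 0.002 0 0 0; 0 0 0.004 0 0 0; 0 0 0.006 0 0 0; 0 0 0.008 0 0 0; 0 0 0.01 0 0 0; 0 0 0.01 0 0 0"}}

```text
time: 10.35
tool_pos: [658.5, -54.3, 135.6]
eef_rot: [-180.0, 0.0, 23.8]
contact_force: [0.3, 0.2, -0.1]
grip_width: 0.0
grasp_force: 0.0
```

Call:
{"method": "play_rows", "body": {"deltas": "0 0 0.002 0 0 0; 0 0 0.004 0 0 0; 0 0 0.006 0 0 0; 0 0 0.008 0 0 0; 0 0 0.008 0 0 0"}}

```text
time: 10.85
tool_pos: [657.9, -54.3, 127.0]
eef_rot: [-180.0, 0.1, 23.8]
contact_force: [-0.3, -0.4, -0.6]
grip_width: 0.007
grasp_force: 0.0
```

Call:
{"method": "play_rows", "body": {"deltas": "0 0 0.001 0 0 0; 0 0 0.002 0 0 0; 0 0 0.002 0 0 0; 0 0 0.002 0 0 0"}}

```text
time: 11.25
tool_pos: [658.5, -54.3, 125.9]
eef_rot: [180.0, 0.0, 23.8]
contact_force: [-1.1, 0.6, 2.2]
grip_width: -0.002
grasp_force: 1.1
```

One more millimetre, so that the force matches A's, then I'll lift and check.

Call:
{"method": "play_rows", "body": {"deltas": "0 0 0.0005 0 0 0; 0 0 0.001 0 0 0; 0 0 0.001 0 0 0; 0 0 0.001 0 0 0"}}

```text
time: 11.65
tool_pos: [659.1, -54.3, 125.9]
eef_rot: [180.0, -0.1, 23.8]
contact_force: [-1.2, -0.0, 6.8]
grip_width: 0.003
grasp_force: 3.5
```

Call:
{"method": "play_rows", "body": {"deltas": "0 0 -0.01 0 0 0; 0 0 -0.04 0 0 0; 0 0 -0.08 0 0 0; 0 0 -0.12 0 0 0; 0 0 -0.14 0 0 0; 0 0 -0.14 0 0 0; 0 0 -0.14 0 0 0"}}

```text
time: 12.35
tool_pos: [658.7, -54.3, 265.0]
eef_rot: [180.0, -0.0, 23.8]
contact_force: [0.8, 0.3, -1.0]
grip_width: -0.002
grasp_force: 0.0
```

```bash
python3 - <<'E'
from h import *
np.set_printoptions(linewidth=250)
b=camera("scene")[:,:,::-1]; cv2.imwrite("pics/s8.png",b)
a=cv2.imread("pics/scene0.png");g=lambda i:cv2.cvtColor(np.ascontiguousarray(i),cv2.COLOR_BGR2GRAY)
for n,r,c in(("A",185,305),("B",170,314)):
  for i in(a,b): print(n,g(i)[r:r+38,c:c+5].mean(1).astype(int))
o=get_obs();print(o["tool_pos"],o["contact_force"],o["time"])
d=cv2.absdiff(g(a),g(b))[180:400,150:400]; print("changed px elsewhere",[(x+150,y+180) for y,x in np.argwhere(d>50)][:15])
E
```

```text
A [109 119 123 127 141 153 160 160 157 152 139 117  97  89  87  87  85  84  80  67  51  45  46  46  46  41  52  89 132 153 158 155 153 152 151 149 144 131]
A [111 120 125 122 119 119 120 120 128 141 149 143 133 126 114 103  92  89  88  85  84  83  83  76  63  47  51  88 131 153 157 156 153 152 151 149 144 131]
B [100  95  91  95 111 133 148 158 163 166 166 165 161 150 132 108  92  88  87  87  85  83  74  60  52  47  47  48  46  49  69 107 135 146 147 145 143 143]
B [ 99  93  91  95 111 132 149 157 160 156 148 141 140 147 147 137 129 121 110  98  90  86  87  85  85  85  80  65  52  48  69 106 135 146 147 146 144 144]
[658.09255976 -54.29986664 263.81237801] [-0.47580061  0.0881249   0.08519234] 12.4
changed px elsewhere []
```

Both caps dropped by the same 4.5–5 px, to home. The bottles' bodies and everything else are unchanged, and the arm is clear.

```bash
python3 -c "
from cell import *
print(finish_job())"
```

```text
the job is handed in; nothing more can be done
None
```

I pressed both proud caps home, peaking at about 7 N measured at the wrist, withdrew the arm clear, and handed the job in at about 12.4 s; the hand-in gave no verdict, but the last scene picture shows both caps down by the expected 15 mm and the bottles unmoved.

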